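# Sort the empties into the two crates in the cupboard

### The job

Put away the empties that were left standing between the two grey crates: stand the two brown glass bottles upright in the two free compartments of the bottle crate, one in each, kept upright and set down, not dropped, and lay the two crushed drinks cans, the red and the blue one, flat on the free floor of the can crate, not on top of any other can. The white mug, the steel jar lid and the green plastic bottle do not belong in these crates: leave them where they are.

Things in the scene. Friction and masses are not known exactly. Their poses are not given: they have to be found in the camera images.
- bottle_crate: grey plastic crate, 290 (its x) x 200 (its y) x 90 mm high outside plus a 6 mm rim lip, walls and floor 5 mm thick; fixed; left or right. Origin: centre of underside. 60 mm high dividers make 3 (along x) by 2 cells, 89 x 93 mm inside. The corner cells (x -93, +93; y -48.5, +48.5 mm) hold loose brown bottles (tops 160 mm up); the two middle cells (x 0; y -48.5, +48.5 mm) are free
- can_crate: grey plastic crate without dividers, 290 (its x) x 200 (its y) x 90 mm high outside plus a 6 mm rim lip, walls and floor 5 mm thick; fixed; left or right. Origin: centre of underside. Three loose crushed cans (green, silver, orange; size as the red one) stand in a row along its -x end (x -105 mm; y -60, 0, +60 mm); the floor from x -75 to +140 mm is free
- plain_bottle: empty brown glass bottle standing upright, mouth open: 61 mm across and straight up to 86 mm, then a shoulder up to a round neck 27 mm across from 118 mm to the mouth at 155 mm; about 0.19 kg. Origin: centre of underside, z up its axis. This one carries no label
- label_bottle: empty brown glass bottle standing upright, mouth open: 61 mm across and straight up to 86 mm, then a shoulder up to a round neck 27 mm across from 118 mm to the mouth at 155 mm; about 0.19 kg. Origin: centre of underside, z up its axis. This one has a cream paper label round its lower half and another round its shoulder
- red_can: slim aluminium drinks can, crushed end-on into folds, red painted body, silver lid on top with a tab of the body's colour: an upright puck 53 mm across and 40 mm high, about 20 g. Origin: centre of underside, z up its axis
- blue_can: slim aluminium drinks can, crushed end-on into folds, blue painted body, silver lid on top with a tab of the body's colour: an upright puck 53 mm across and 40 mm high, about 20 g. Origin: centre of underside, z up its axis
- mug: white ceramic mug, 76 mm across and 90 mm high, standing upright, with a loop handle on its own +y side reaching about 70 mm from its axis. Origin: centre of its underside. Leave it alone
- jar_lid: bright steel jar lid lying flat, 70 mm across and 13 mm high, wider and much lower than a crushed can. Origin: centre of its underside. Leave it alone
- green_bottle: green PET bottle with a white twist cap, standing upright, 58 mm across and 165 mm high, very light (30 g) and easily knocked over. Origin: centre of its underside. Leave it alone

How it is judged:
At the end, for the whole second after the job is handed in: Both brown bottles upright (0.12 rad) on the bottle crate's floor, one in each middle compartment (20 mm); both cans flat (0.2 rad) on the can crate's floor (8 mm), on no other can; all released, at rest; mug, lid and green bottle within 20 mm of their start (x of plain_bottle in the frame of bottle_crate between -0.02 and 0.02 m and z of plain_bottle in the frame of bottle_crate between -0.003 and 0.013 m and (y of plain_bottle in the frame of bottle_crate between -0.0705 and -0.0265 m or y of plain_bottle in the frame of bottle_crate between 0.0265 and 0.0705 m) and angle between each of plain_bottle, label_bottle's own z axis and vertical below 0.12 rad and x of label_bottle in the frame of bottle_crate between -0.02 and 0.02 m and z of label_bottle in the frame of bottle_crate between -0.003 and 0.013 m and (y of label_bottle in the frame of bottle_crate between -0.0705 and -0.0265 m or y of label_bottle in the frame of bottle_crate between 0.0265 and 0.0705 m) and x of red_can in the frame of can_crate between -0.122 and 0.122 m and y of red_can in the frame of can_crate between -0.074 and 0.074 m and ((angle between red_can's own z axis and vertical below 0.2 rad and z of red_can in the frame of can_crate between -0.003 and 0.013 m) or (angle between red_can's own z axis and vertical above 2.94 rad and z of red_can in the frame of can_crate between 0.037 and 0.053 m)) and x of blue_can in the frame of can_crate between -0.122 and 0.122 m and y of blue_can in the frame of can_crate between -0.074 and 0.074 m and ((angle between blue_can's own z axis and vertical below 0.2 rad and z of blue_can in the frame of can_crate between -0.003 and 0.013 m) or (angle between blue_can's own z axis and vertical above 2.94 rad and z of blue_can in the frame of can_crate between 0.037 and 0.053 m)) and linear speed of each of plain_bottle, label_bottle, red_can, blue_can below 0.02 m/s and angular speed of each of plain_bottle, label_bottle, red_can, blue_can below 0.3 rad/s and distance of each of mug, jar_lid, green_bottle from where it was at the start of the episode below 0.02 m); the robot touches nothing.
It fails at once if the white mug is shifted by more than 20 mm or tipped (distance of mug from where it was at the start of the episode above 0.02 m or angle between mug's own z axis and vertical above 0.35 rad).
It fails at once if the jar lid is shifted by more than 20 mm or tipped (distance of jar_lid from where it was at the start of the episode above 0.02 m or angle between jar_lid's own z axis and vertical above 0.35 rad).
It fails at once if the green plastic bottle is shifted by more than 20 mm or tipped (distance of green_bottle from where it was at the start of the episode above 0.02 m or angle between green_bottle's own z axis and vertical above 0.35 rad).
It fails at once if a brown bottle to be put away is tipped over (angle between any of plain_bottle, label_bottle's own z axis and vertical above 0.6 rad).
It fails at once if a brown bottle is dropped into the crate (over 0.7 m/s inside it) ((linear speed of plain_bottle above 0.7 m/s and z of plain_bottle in the frame of bottle_crate below 0.085 m and x of plain_bottle in the frame of bottle_crate between -0.14 and 0.14 m and y of plain_bottle in the frame of bottle_crate between -0.095 and 0.095 m) or (linear speed of label_bottle above 0.7 m/s and z of label_bottle in the frame of bottle_crate below 0.085 m and x of label_bottle in the frame of bottle_crate between -0.14 and 0.14 m and y of label_bottle in the frame of bottle_crate between -0.095 and 0.095 m)).
It also fails if it takes over 102 s, if anything falls off the work surface, if the arm or the gripper's body presses on something with over 40 N, if the wrist force passes 120 N, or if a joint passes its speed limit or range.

### The arm

A 7-joint arm with a two-finger parallel gripper is mounted at the origin on the work surface. World frame = base frame: x ahead of the robot, y to its left, z up, the work surface at z = 0. Lengths are in m, angles in rad, forces in N, time in s.
With the tool pointing down it reaches from about 0.425 to 0.875 m from the base axis. Payload 4.7 kg.
Tool frame: the origin (TCP) lies midway between the tips of the shut fingers; the grasp point (between the pads) lies 19 mm behind it; z points along the fingers, y is the line along which they close (so a half turn about z gives the same grasp; the last joint's range is limited). The gripper opens to 87 mm and grips with 3 to 60 N. Pads are 19 mm wide; open, the fingers measure 117 mm over their backs; the gripper's body (75 mm by 190 mm) begins 51 mm behind the grasp point.
Start: joints at [1.261, 0.321, -0.07, 1.45, 0.023, 1.371, -0.057], TCP at [0.207, -0.616, 0.223] pointing down, gripper open.
Joint ranges: [-2.86, 2.86], [-0.3, 2.09], [-1.38, 1.24], [0.06, 2.45], [-1.56, 4.7], [0.09, 2.05], [-2.69, 2.69]. Speed limits (rad/s): [2.57, 2.57, 3.14, 3.14, 3.14, 3.14, 3.14].

### API

Orientations are given as a rotation vector (axis times angle).
In Python, from bench import ctrl gives the robot as it stands. The module is installed in compiled form; this text tells all that it offers.
- The arm moves only by the shell command python3 -m handwheel 'ROWS' [FORCE]. ROWS is JSON, a list of rows, each a list of 7 numbers: the finger opening in m, from 0 to 0.087, then the shift along the tool's x, y, z in m, then the turn, a rotation vector about the tool's x, y, z in degrees. A call has 1 to 12 rows; each row shifts and turns the commanded pose from where the row before left it, along the tool's axes as they then stand; what a row does not reach is not made up. A row lasts 1/8 s, in which the tool goes at most 62.5 mm and 10.7 degrees, less where a joint would pass 70% of its speed; a pose out of reach is approached as far as the arm can. A call is refused whole if a number of a shift passes 0.0625 or a number of a turn 10.7, either way. A call with a gripper value outside its range is refused whole. The fingers move at their own pace and stop on an object; FORCE is the grip in N (left out, the last holds). Time passes only in rows, so rows that do not move let the fingers close. It gives the time, the measured TCP pose, the force, the opening and the grip force at its end, in the units of the state.
- ctrl.get_state(): the state, without advancing time (a new reading comes with each control period).
- ctrl.get_image(name): name is "side" or "top"; returns (picture, depth): 384x512x3 uint8, blue, green, red; 384x512 float32, m along the optical axis (not along the pixel's ray), 0 where there is no reading.
- ctrl.camera_info(name): a dict with "intrinsics" (3x3 intrinsics, pixels), "R" (3x3) and "t" (3): a world point X has camera coordinates R X + t. Camera axes: x right, y down, z forward; pixel columns grow to the right and rows downward; lengths in m; the calibration is good to about 2 mm. A picture is of the moment at which its call begins. camera_info takes no time and is no camera call.
- ctrl.close_job(): hands the job in; it is judged then, once.
The state is a dict: "time": time; "joint_positions": joint angles; "qd": joint speeds; "joint_torque": joint torques, N m; "position": TCP position; "tool_rot": TCP orientation; "ft_force": force on the tool from outside, world axes, zero at the start; "torque": the same for the moment, N m; "grip_width": opening from 0.0 (shut) to 1.0 (fully open); "grip_force": force on a finger pad.
Only numpy, scipy, OpenCV 4.12 (cv2) and the standard library are available. Lean on these libraries where they do the work, as an engineer would, in place of code of your own. Each camera call takes 0.05 s, during which the arm holds its last target. There are 200 camera calls.

## Working session

There is one attempt and no reset: what is moved stays moved. The work goes in short steps, Python scripts to look and compute and a shell command to move; the robot and the scene stay as the last step left them, time stands still between calls to the robot, and variables do not carry over. Pictures are saved under pics/ and viewed, at most 14 in all, crops included, and the job is handed in when it is done.

```bash
mkdir -p pics; cat > h.py <<'E'
import numpy as np, cv2
from scipy.spatial.transform import Rotation as R
from bench import ctrl
def cloud(name):
    im,d=ctrl.get_image(name); c=ctrl.camera_info(name); K=np.array(c["intrinsics"]);Rc=np.array(c["R"]);t=np.array(c["t"])
    v,u=np.mgrid[:d.shape[0],:d.shape[1]]
    P=np.stack([(u-K[0,2])/K[0,0]*d,(v-K[1,2])/K[1,1]*d,d],-1)
    return im,d,(P-t)@Rc
E
python3 - <<'E'
from h import *
s=ctrl.get_state(); print({k:np.round(v,3) for k,v in s.items()}); print(R.from_rotvec(s["tool_rot"]).as_matrix().round(3))
for n in("top","side"):
    im,d,W=cloud(n); cv2.imwrite(f"pics/{n}0.png",im); np.savez(f"{n}0.npz",im=im,d=d,W=W)
    c=ctrl.camera_info(n); print(n,-np.array(c["R"]).T@c["t"], np.round(c["R"],2).tolist(), np.array(c["intrinsics"])[0])
E
```

```text
{'time': np.float64(0.0), 'joint_positions': array([ 1.261,  0.322, -0.07 ,  1.452,  0.023,  1.371, -0.057]), 'qd': array([-0.   ,  0.001,  0.002, -0.   , -0.001,  0.001, -0.   ]), 'joint_torque': array([-0.0000e+00, -4.9129e+01, -4.0400e-01, -3.1252e+01, -6.4000e-02,
        4.4000e-02,  0.0000e+00]), 'position': array([ 0.207, -0.616,  0.221]), 'tool_rot': array([-3.099e+00, -5.060e-01,  1.000e-03]), 'ft_force': array([ 0.298,  0.536, -0.031]), 'torque': array([ 0.02 , -0.034, -0.028]), 'grip_force': np.float64(0.0), 'grip_width': np.float64(1.003)}
[[ 0.948  0.318 -0.001]
 [ 0.318 -0.948  0.002]
 [-0.    -0.002 -1.   ]]
top [ 0.39180771 -0.0035504   1.22524421] [[0.01, -1.0, 0.01], [-0.99, -0.01, -0.14], [0.14, -0.01, -0.99]] [431.54145579   0.         247.99701084]
side [0.18704261 0.42354431 0.73118685] [[-0.75, -0.66, -0.01], [-0.51, 0.59, -0.62], [0.41, -0.46, -0.78]] [375.40901598   0.         257.10646349]
```

View pics/top0.png

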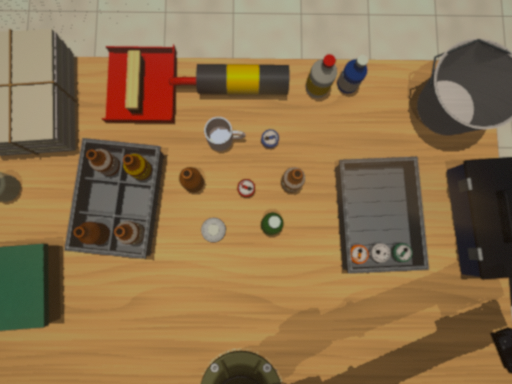

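View pics/side0.png

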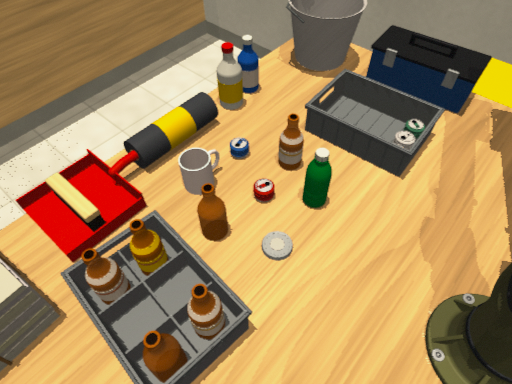

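The top view shows these objects:
- Plain bottle (191,179), labelled bottle (292,179), red can (246,187), blue can (270,138).
- Mug (219,132), lid (213,229), green bottle (271,223).
- Bottle crate on the left (113,197), with its middle cells free.
- Can crate on the right (383,213), with its cans at the near end.

```bash
cat > m.py <<'E'
from h import *
def circ(P):
    A=np.c_[2*P[:,:2],np.ones(len(P))]; s=np.linalg.lstsq(A,(P[:,:2]**2).sum(1),rcond=None)[0]
    return s[:2], np.sqrt(s[2]+s[:2]@s[:2])
T=np.load("top0.npz");W=T["W"]
def reg(u,v,r,z0,z1):
    P=W[v-r:v+r,u-r:u+r].reshape(-1,3); return P[(P[:,2]>z0)&(P[:,2]<z1)]
print("table z",np.median(W[300:330,150:250,2]))
for n,u,v,r,z0,z1 in[("plain",191,179,20,.135,.17),("label",292,179,20,.135,.17),("red",246,187,14,.03,.05),("blue",270,138,14,.03,.05),("mug",219,132,24,.075,.1),("lid",213,229,16,.008,.02),("green",271,223,16,.145,.18)]:
    P=reg(u,v,r,z0,z1); (x,y),e,a=cv2.minAreaRect(P[:,:2].astype(np.float32))
    c,rr=circ(P); print(n,len(P),"z",P[:,2].max().round(3),"mean",P[:,:2].mean(0).round(4),"rect",round(x,4),round(y,4),np.round(e,3),"circ",c.round(4),rr.round(4))
for n,u0,u1,v0,v1 in[("bcrate",62,168,132,265),("ccrate",330,432,150,278)]:
    P=W[v0:v1,u0:u1].reshape(-1,3); P=P[(P[:,2]>.088)&(P[:,2]<.1)]
    print(n,len(P),np.median(P[:,2]),cv2.minAreaRect(P[:,:2].astype(np.float32)))
for n,u,v in[("b",100,157),("b",137,167),("b",90,232),("b",128,233),("c",359,253),("c",380,253),("c",401,252)]:
    P=reg(u,v,16,.135,.18) if n=="b" else reg(u,v,12,.035,.06); print(n,len(P),P.mean(0).round(4) if len(P) else "")
E
python3 m.py
```

```text
table z 7.808612644016335e-05
plain 98 z 0.159 mean [0.568  0.1404] rect 0.5686 0.1406 [0.025 0.026] circ [0.5684 0.1405] 0.0099
label 98 z 0.16 mean [ 0.5697 -0.1364] rect 0.5705 -0.1363 [0.025 0.025] circ [ 0.5699 -0.1366] 0.0098
red 260 z 0.045 mean [ 0.5502 -0.0094] rect 0.551 -0.0098 [0.048 0.048] circ [ 0.5504 -0.0094] 0.0179
blue 247 z 0.046 mean [ 0.6924 -0.0763] rect 0.6925 -0.077 [0.047 0.049] circ [ 0.6928 -0.0764] 0.0179
mug 207 z 0.094 mean [0.6998 0.0632] rect 0.6939 0.0613 [0.09  0.076] circ [0.6985 0.0636] 0.0373
lid 443 z 0.019 mean [0.434  0.0813] rect 0.4335 0.0815 [0.067 0.065] circ [0.4339 0.0814] 0.0242
green 125 z 0.169 mean [ 0.4484 -0.0779] rect 0.4484 -0.0782 [0.03  0.027] circ [ 0.4487 -0.078 ] 0.0109
bcrate 1581 0.09071394765941641 ((0.5227625966072083, 0.36769160628318787), (0.26636913418769836, 0.3114103674888611), 84.49808502197266)
ccrate 1156 0.09011676308079443 ((0.4767358899116516, -0.3718668818473816), (0.3014022409915924, 0.21279911696910858), 2.8991899490356445)
b 116 [0.6135 0.3774 0.157 ]
b 116 [0.6012 0.2862 0.1563]
b 122 [0.4214 0.3959 0.157 ]
b 114 [0.4229 0.2988 0.1577]
c 271 [ 0.3701 -0.3176  0.0429]
c 284 [ 0.3736 -0.376   0.0427]
c 282 [ 0.3749 -0.4358  0.0426]
```

```bash
cat > c.py <<'E'
from h import *
T=np.load("top0.npz");W=T["W"]
for n,u0,u1,v0,v1 in[("b",62,168,132,265),("c",330,432,150,278)]:
    m=((W[...,2]>.086)&(W[...,2]<.1)).astype(np.uint8); k=np.zeros_like(m);k[v0:v1,u0:u1]=1;m*=k
    nl,L,S,_=cv2.connectedComponentsWithStats(m,connectivity=8); i=1+S[1:,4].argmax()
    r=cv2.minAreaRect(W[L==i][:,:2].astype(np.float32)); print(n,S[i],r)
    ctr=np.array(r[0]); a=np.radians(r[2]); a=(a+np.pi/4)%(np.pi/2)-np.pi/4; X=np.array([np.cos(a),np.sin(a)]);Y=np.array([-X[1],X[0]]); print(np.degrees(a))
    for p in ([(0,48.5),(0,-48.5),(93,48.5),(93,-48.5),(-93,48.5),(-93,-48.5)] if n=="b" else [(20,40),(20,-40),(-105,60),(-105,0),(-105,-60)]): print(p,(ctr+X*p[0]/1e3+Y*p[1]/1e3).round(4))
for n,u,v,r in[("books",30,80,20),("greenbox",20,285,15),("bottleL",5,185,5),("toolbox",485,215,15),("bucket",470,80,25)]:
    P=W[max(0,v-r):v+r,max(0,u-r):u+r].reshape(-1,3);print(n,P.min(0).round(2),P.max(0).round(2))
E
python3 c.py
```

```text
b [  64  138   96  121 1549] ((0.5155493021011353, 0.34175771474838257), (0.21335715055465698, 0.3022514581680298), 84.49808502197266)
-5.501914978027332
(0, 48.5) [0.5202 0.39  ]
(0, -48.5) [0.5109 0.2935]
(93, 48.5) [0.6128 0.3811]
(93, -48.5) [0.6035 0.2846]
(-93, 48.5) [0.4276 0.399 ]
(-93, -48.5) [0.4183 0.3024]
c [ 339  157   90  117 1514] ((0.4766477942466736, -0.37226372957229614), (0.30197277665138245, 0.21346503496170044), 2.9682185649871826)
2.9682185649871835
(20, 40) [ 0.4945 -0.3313]
(20, -40) [ 0.4987 -0.4112]
(-105, 60) [ 0.3687 -0.3178]
(-105, 0) [ 0.3718 -0.3777]
(-105, -60) [ 0.3749 -0.4376]
books [ 0.39 -0.    0.14] [0.87 0.61 1.23]
greenbox [ 0.25 -0.    0.1 ] [0.39 0.6  1.23]
bottleL [ 0.39 -0.    0.05] [0.56 0.64 1.23]
toolbox [ 0.39 -0.67  0.09] [ 0.51 -0.    1.23]
bucket [ 0.39 -0.69 -0.  ] [ 0.9  -0.    1.23]
```

```bash
python3 -m handwheel '[[0.06,0,0,-0.05,0,0,0],[0.06,0,0,-0.05,0,0,0],[0.06,0,0,0,0,0,-10.2],[0.06,0,0,0,0,0,-10.2],[0.06,0,0,0,0,0,-10.2],[0.06,0,0,0,0,0,-10.2],[0.06,0,0,0,0,0,-10.2],[0.06,0,0,0,0,0,-10.2],[0.06,0,0,0,0,0,-10.2],[0.06,0,0,0,0,0,0]]' 25; python3 -c "
from h import *
s=ctrl.get_state();print(R.from_rotvec(s['tool_rot']).as_matrix().round(3),s['position'],s['joint_positions'])"
```

```text
time: 1.35
position: [0.2067, -0.6161, 0.322]
tool_rot: [-2.224, -2.218, -0.001]
ft_force: [-0.1, 0.4, 0.2]
grip_width: 0.69
grip_force: 0.0
[[ 0.003  1.    -0.   ]
 [ 1.    -0.003  0.001]
 [ 0.001 -0.    -1.   ]] [ 0.20666042 -0.61608198  0.32198199] [ 1.36964896  0.30616603 -0.21678321  1.27955012  0.06471916  1.56358006
  1.15932963]
```

```bash
python3 -m handwheel '[[0.06,0.048,0.0363,0,0,0,0],[0.06,0.048,0.0363,0,0,0,0],[0.06,0.048,0.0363,0,0,0,0],[0.06,0.048,0.0363,0,0,0,0],[0.06,0.048,0.0363,0,0,0,0],[0.06,0.048,0.0363,0,0,0,0],[0.06,0.048,0.0363,0,0,0,0],[0.06,0.048,0.0363,0,0,0,0],[0.06,0.048,0.0363,0,0,0,0],[0.06,0.048,0.0363,0,0,0,0],[0.06,0,0,0.05,0,0,0],[0.06,0,0,0.03,0,0,0]]'; python3 - <<'E'
from h import *
im,d,W=cloud("top"); cv2.imwrite("pics/top1.png",im)
E
```

```text
time: 2.85
position: [0.5697, -0.1353, 0.2401]
tool_rot: [-2.223, -2.217, 0.002]
ft_force: [0.2, -0.3, 0.2]
grip_width: 0.689
grip_force: 0.0
```

```bash
python3 -m handwheel '[[0.06,-0.001,0,0.03,0,0,0],[0.06,0,0,0.03,0,0,0],[0.06,0,0,0.03,0,0,0],[0.06,0,0,0.02,0,0,0],[0.06,0,0,0.01,0,0,0],[0.06,0,0,0,0,0,0],[0.015,0,0,0,0,0,0],[0.015,0,0,0,0,0,0],[0.015,0,0,0,0,0,0],[0.015,0,0,0,0,0,0],[0.015,0,0,0,0,0,0]]' 25; python3 - <<'E'
from h import *
im,d,W=cloud("side"); cv2.imwrite("pics/side1.png",cv2.resize(im[90:250,180:400],None,fx=2,fy=2))
E
```

```text
time: 4.28
position: [0.5704, -0.1376, 0.1227]
tool_rot: [2.222, 2.22, 0.0]
ft_force: [-0.3, -0.2, 0.5]
grip_width: 0.3
grip_force: 25.0
```

View pics/side1.png

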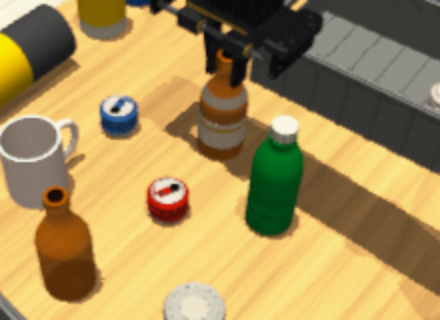

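The side view shows the labelled bottle (upscaled crop 220,110) held upright by the neck.

```bash
python3 -m handwheel '[[0.015,0,0,-0.02,0,0,0],[0.015,0,0,-0.04,0,0,0],[0.015,0,0,-0.04,0,0,0],[0.015,0,0,-0.04,0,0,0],[0.015,0,0,-0.04,0,0,0],[0.015,0,0,-0.02,0,0,0],[0.015,0.02,-0.0036,0,0,0,0],[0.015,0.04,-0.0036,0,0,0,0],[0.015,0.04,-0.0036,0,0,0,0],[0.015,0.04,-0.0036,0,0,0,0],[0.015,0.04,-0.0036,0,0,0,0],[0.015,0.04,-0.0036,0,0,0,0]]'; python3 -m handwheel '[[0.015,0.04,-0.0036,0,0,0,0],[0.015,0.04,-0.0036,0,0,0,0],[0.015,0.04,-0.0036,0,0,0,0],[0.015,0.04,-0.0036,0,0,0,0],[0.015,0.04,-0.0036,0,0,0,0],[0.015,0.04,-0.0036,0,0,0,0],[0.015,0.04,-0.0036,0,0,0,0],[0.015,0.0276,-0.0036,0,0,0,0],[0.015,0,0,0,0,0,0],[0.015,0,0,0,0,0,0]]'
```

```text
time: 5.82
position: [0.5469, 0.0854, 0.3215]
tool_rot: [-2.219, -2.222, 0.003]
ft_force: [0.1, -0.4, -2.4]
grip_width: 0.302
grip_force: 25.0
time: 7.08
position: [0.5194, 0.3899, 0.3219]
tool_rot: [2.221, 2.221, -0.003]
ft_force: [0.4, 0.4, -1.6]
grip_width: 0.305
grip_force: 25.0
```

```bash
python3 -m handwheel '[[0.015,0,0,0.02,0,0,0],[0.015,0,0,0.03,0,0,0],[0.015,0,0,0.03,0,0,0],[0.015,0,0,0.03,0,0,0],[0.015,0,0,0.03,0,0,0],[0.015,0,0,0.03,0,0,0],[0.015,0,0,0.015,0,0,0],[0.015,0,0,0.005,0,0,0],[0.015,0,0,0,0,0,0]]'
```

```text
time: 8.2
position: [0.5206, 0.3901, 0.1332]
tool_rot: [2.223, 2.22, 0.001]
ft_force: [0.2, 0.0, -1.8]
grip_width: 0.304
grip_force: 25.0
```

```bash
python3 -m handwheel '[[0.015,0,0,0.003,0,0,0],[0.015,0,0,0.002,0,0,0],[0.015,0,0,0,0,0,0]]'
```

```text
time: 8.57
position: [0.5204, 0.3902, 0.1278]
tool_rot: [2.222, 2.22, 0.001]
ft_force: [-0.0, -0.3, -0.4]
grip_width: 0.302
grip_force: 25.0
```

The wrist force fell to about zero, so the bottle is on the floor. I'll release it and go to the plain bottle.

```bash
python3 -m handwheel '[[0.06,0,0,0,0,0,0],[0.06,0,0,0,0,0,0],[0.06,0,0,0,0,0,0],[0.06,0,0,-0.03,0,0,0],[0.06,0,0,-0.04,0,0,0],[0.06,0,0,-0.04,0,0,0],[0.06,-0.05,0.0096,0,0,0,0],[0.06,-0.05,0.0096,0,0,0,0],[0.06,-0.05,0.0096,0,0,0,0],[0.06,-0.05,0.0096,0,0,0,0],[0.06,-0.05,0.0096,0,0,0,0],[0.06,0,0,0,0,0,0]]'; python3 - <<'E'
from h import *
im,d,W=cloud("side"); cv2.imwrite("pics/side2.png",im)
E
```

```text
time: 10.07
position: [0.5696, 0.1337, 0.2372]
tool_rot: [2.231, 2.208, -0.003]
ft_force: [-0.6, -0.3, -0.7]
grip_width: 0.692
grip_force: 0.0
```

View pics/side2.png

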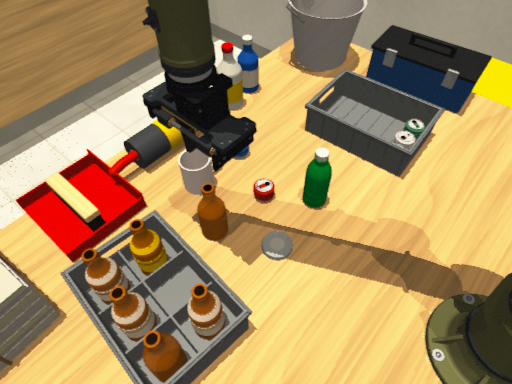

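The side view shows the labelled bottle upright in the far-left middle cell (130,310). The plain bottle (212,213) is still standing.

```bash
python3 -m handwheel '[[0.06,0,0,0,0,0,0],[0.06,0,0,0,0,0,0]]'
```

```text
time: 10.38
position: [0.5675, 0.1421, 0.2377]
tool_rot: [-2.219, -2.224, -0.001]
ft_force: [-0.3, 0.1, -0.1]
grip_width: 0.691
grip_force: 0.0
```

```bash
python3 -m handwheel '[[0.06,-0.001,0.001,0.03,0,0,0],[0.06,0,0,0.03,0,0,0],[0.06,0,0,0.03,0,0,0],[0.06,0,0,0.02,0,0,0],[0.06,0,0,0.006,0,0,0],[0.06,0,0,0,0,0,0],[0.015,0,0,0,0,0,0],[0.015,0,0,0,0,0,0],[0.015,0,0,0,0,0,0],[0.015,0,0,0,0,0,0],[0.015,0,0,0,0,0,0]]' 25
```

```text
time: 11.75
position: [0.5692, 0.139, 0.1217]
tool_rot: [2.222, 2.22, 0.001]
ft_force: [-0.4, -0.6, 1.0]
grip_width: 0.304
grip_force: 25.0
```

```bash
python3 -m handwheel '[[0.015,0,0,-0.02,0,0,0],[0.015,0,0,-0.04,0,0,0],[0.015,0,0,-0.04,0,0,0],[0.015,0,0,-0.04,0,0,0],[0.015,0,0,-0.04,0,0,0],[0.015,0,0,-0.02,0,0,0],[0.015,0.02,-0.0116,0,0,0,0],[0.015,0.04,-0.0116,0,0,0,0],[0.015,0.04,-0.0116,0,0,0,0],[0.015,0.034,-0.0116,0,0,0,0],[0.015,0.02,-0.0116,0,0,0,0],[0.015,0,0,0,0,0,0]]';python3 -m handwheel '[[0.015,0,0,0,0,0,0],[0.015,0,0,0,0,0,0]]'
```

```text
time: 13.25
position: [0.5076, 0.2966, 0.3209]
tool_rot: [-2.213, -2.227, 0.002]
ft_force: [-0.2, 0.3, -2.3]
grip_width: 0.3
grip_force: 25.0
time: 13.5
position: [0.5119, 0.2916, 0.3211]
tool_rot: [2.225, 2.217, -0.001]
ft_force: [0.1, -0.1, -1.8]
grip_width: 0.304
grip_force: 25.0
```

```bash
python3 -m handwheel '[[0.015,0.001,-0.001,0.02,0,0,0],[0.015,0,0,0.03,0,0,0],[0.015,0,0,0.03,0,0,0],[0.015,0,0,0.03,0,0,0],[0.015,0,0,0.03,0,0,0],[0.015,0,0,0.03,0,0,0],[0.015,0,0,0.015,0,0,0],[0.015,0,0,0.005,0,0,0],[0.015,0,0,0.003,0,0,0],[0.015,0,0,0,0,0,0]]'
```

```text
time: 14.75
position: [0.5106, 0.2944, 0.1293]
tool_rot: [2.222, 2.22, 0.002]
ft_force: [0.1, 0.0, -2.0]
grip_width: 0.304
grip_force: 25.0
```

```bash
python3 -m handwheel '[[0.015,0,0,0.002,0,0,0],[0.015,0,0,0.001,0,0,0],[0.015,0,0,0,0,0,0]]'
```

```text
time: 15.12
position: [0.5108, 0.2946, 0.1266]
tool_rot: [2.222, 2.22, 0.003]
ft_force: [0.1, 0.3, 4.2]
grip_width: 0.298
grip_force: 24.9
```

```bash
python3 -m handwheel '[[0.06,0,0,0,0,0,0],[0.06,0,0,0,0,0,0],[0.06,0,0,0,0,0,0],[0.06,0,0,-0.03,0,0,0],[0.06,0,0,-0.04,0,0,0],[0.06,0,0,-0.04,0,0,0],[0.08,-0.05,0.0066,0,0,0,0],[0.08,-0.05,0.0066,0,0,0,0],[0.08,-0.05,0.0066,0,0,0,0],[0.08,-0.05,0.0066,0,0,0,0],[0.08,-0.052,0.0066,0,0,0,0],[0.08,-0.052,0.0067,0,0,0,0]]';python3 -m handwheel '[[0.08,0,0,0,0,0,10],[0.08,0,0,0,0,0,10],[0.08,0,0,0,0,0,0],[0.08,0,0,0,0,0,0]]';python3 - <<'E'
from h import *
im,d,W=cloud("side"); cv2.imwrite("pics/side3.png",im)
s=ctrl.get_state();print(s['position'],R.from_rotvec(s['tool_rot']).as_matrix().round(3))
E
```

```text
time: 16.62
position: [0.5495, -0.0116, 0.2355]
tool_rot: [2.222, 2.22, -0.0]
ft_force: [0.5, 0.1, -0.3]
grip_width: 0.916
grip_force: 0.0
time: 17.12
position: [0.5495, -0.0097, 0.2355]
tool_rot: [2.571, 1.805, -0.0]
ft_force: [-0.3, -0.1, 0.5]
grip_width: 0.918
grip_force: 0.0
[ 0.54950989 -0.00966673  0.23545533] [[ 0.34  0.94 -0.  ]
 [ 0.94 -0.34 -0.  ]
 [-0.   -0.   -1.  ]]
```

View pics/side3.png

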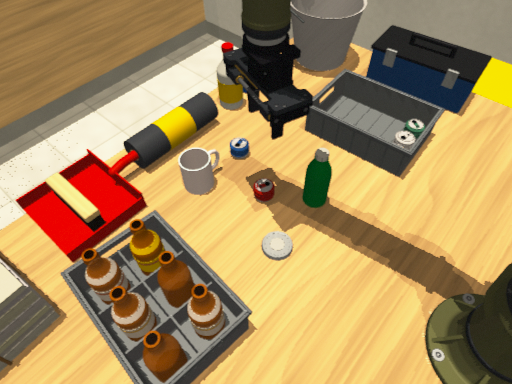

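Both brown bottles stand in the middle cells (130,310) and (175,280). The gripper is above the red can (264,189).

```bash
python3 -m handwheel '[[0.08,0,0.001,0.04,0,0,0],[0.08,0,0,0.04,0,0,0],[0.08,0,0,0.04,0,0,0],[0.08,0,0,0.04,0,0,0],[0.08,0,0,0.03,0,0,0],[0.08,0,0,0.02,0,0,0],[0.08,0,0,0.01,0,0,0],[0.08,0,0,0.004,0,0,0],[0.08,0,0,0,0,0,0]]' 10;  python3 -m handwheel '[[0.04,0,0,0,0,0,0],[0.04,0,0,0,0,0,0],[0.04,0,0,0,0,0,0],[0.04,0,0,0,0,0,0]]' 10
```

```text
time: 18.3
position: [0.5512, -0.0103, 0.0122]
tool_rot: [2.573, 1.801, 0.001]
ft_force: [-0.5, 0.1, 1.1]
grip_width: 0.922
grip_force: 0.0
time: 18.8
position: [0.5507, -0.0104, 0.0117]
tool_rot: [2.574, 1.801, 0.0]
ft_force: [-0.1, 0.9, 1.0]
grip_width: 0.603
grip_force: 10.0
```

```bash
python3 -m handwheel '[[0.04,0,0,-0.03,0,0,0],[0.04,0,0,-0.05,0,0,0],[0.04,0,0,-0.05,0,0,0],[0.04,0,0,-0.05,0,0,0],[0.04,0,0,-0.04,0,0,0],[0.04,0,0,0,0,0,-7.7],[0.04,0,0,0,0,0,-7.7],[0.04,0,0,0,0,0,-7.6],[0.04,-0.04,-0.0073,0,0,0,0],[0.04,-0.04,-0.0073,0,0,0,0],[0.04,-0.04,-0.0073,0,0,0,0],[0.04,-0.04,-0.0073,0,0,0,0]]';  python3 -m handwheel '[[0.04,-0.04,-0.0073,0,0,0,0],[0.04,-0.04,-0.0073,0,0,0,0],[0.04,-0.04,-0.0073,0,0,0,0],[0.04,-0.04,-0.0073,0,0,0,0],[0.04,-0.04,-0.0073,0,0,0,0],[0.04,-0.0375,-0.0073,0,0,0,0],[0.04,0,0,0,0,0,0],[0.04,0,0,0,0,0,0]]';python3 - <<'E'
from h import *
im,d,W=cloud("top"); cv2.imwrite("pics/top2.png",im)
s=ctrl.get_state();print(s['position'],s['joint_positions'].round(2),R.from_rotvec(s['tool_rot']).as_matrix().round(3))
E
```

```text
time: 20.3
position: [0.5292, -0.1727, 0.2315]
tool_rot: [2.163, 2.278, -0.0]
ft_force: [0.7, -0.1, 0.0]
grip_width: 0.604
grip_force: 10.0
time: 21.3
position: [0.4984, -0.4099, 0.2312]
tool_rot: [-2.162, -2.278, -0.002]
ft_force: [0.1, 0.6, 0.2]
grip_width: 0.606
grip_force: 10.0
[ 0.49882049 -0.4093442   0.23150847] [ 1.08  0.36 -0.57  1.43  0.19  1.4   0.57] [[-0.053  0.999  0.   ]
 [ 0.999  0.053  0.001]
 [ 0.001  0.    -1.   ]]
```

View pics/top2.png

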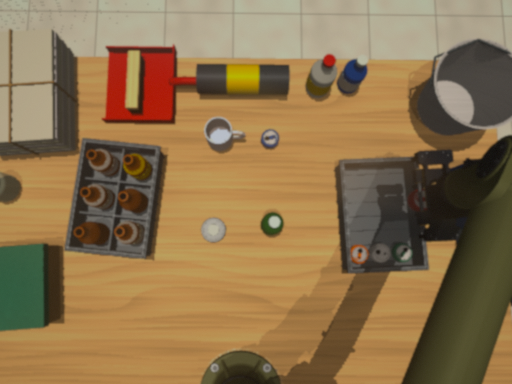

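All six bottles stand in the crate, and the gripper with the red can is over the can crate (420,195). The rest of the table is unchanged.

```bash
python3 -m handwheel '[[0.04,-0.001,0,0.04,0,0,0],[0.04,0,0,0.04,0,0,0],[0.04,0,0,0.04,0,0,0],[0.04,0,0,0.03,0,0,0],[0.04,0,0,0.03,0,0,0],[0.04,0,0,0.015,0,0,0],[0.04,0,0,0.01,0,0,0],[0.04,0,0,0.004,0,0,0],[0.04,0,0,0,0,0,0]]'
```

```text
time: 22.48
position: [0.4986, -0.4122, 0.0232]
tool_rot: [2.163, 2.277, -0.0]
ft_force: [-0.1, 0.7, -0.6]
grip_width: 0.604
grip_force: 10.0
```

```bash
python3 -m handwheel '[[0.04,0,0,0.004,0,0,0],[0.04,0,0,0.002,0,0,0],[0.04,0,0,0,0,0,0]]'
```

```text
time: 22.85
position: [0.4982, -0.4122, 0.0168]
tool_rot: [2.163, 2.278, -0.0]
ft_force: [-0.3, 0.4, 0.4]
grip_width: 0.607
grip_force: 10.0
```

```bash
python3 -m handwheel '[[0.075,0,0,0,0,0,0],[0.075,0,0,0,0,0,0],[0.075,0,0,0,0,0,0],[0.075,0,0,-0.03,0,0,0],[0.075,0,0,-0.05,0,0,0],[0.075,0,0,-0.05,0,0,0],[0.075,0,0,-0.05,0,0,0],[0.075,0,0,-0.03,0,0,0]]';python3 -m handwheel '[[0.075,0.04065,0.0264,0,0,0,0],[0.075,0.04065,0.0264,0,0,0,0],[0.075,0.04065,0.0264,0,0,0,0],[0.075,0.04065,0.0264,0,0,0,0],[0.075,0.04065,0.0264,0,0,0,0],[0.075,0.04065,0.0264,0,0,0,0],[0.075,0.04065,0.0264,0,0,0,0],[0.075,0.04065,0.0264,0,0,0,0],[0.075,0,0,0,0,0,0],[0.075,0,0,0,0,0,0]]'; python3 - <<'E'
from h import *
im,d,W=cloud("side"); cv2.imwrite("pics/side4.png",im)
E
```

```text
time: 23.85
position: [0.499, -0.4123, 0.2299]
tool_rot: [2.161, 2.275, 0.0]
ft_force: [0.1, 0.5, 0.3]
grip_width: 0.86
grip_force: 0.0
time: 25.1
position: [0.6922, -0.077, 0.2262]
tool_rot: [2.163, 2.278, -0.002]
ft_force: [-0.2, -0.3, -0.2]
grip_width: 0.861
grip_force: 0.0
```

View pics/side4.png

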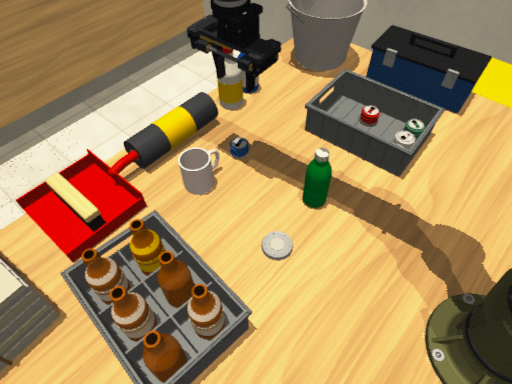

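The red can sits flat in the can crate (370,115). The blue can (239,147) is under the gripper.

```bash
python3 -m handwheel '[[0.075,0,0,0.04,0,0,0],[0.075,0,0,0.04,0,0,0],[0.075,0,0,0.04,0,0,0],[0.075,0,0,0.04,0,0,0],[0.075,0,0,0.03,0,0,0],[0.075,0,0,0.015,0,0,0],[0.075,0,0,0.009,0,0,0],[0.075,0,0,0,0,0,0]]' 10;  python3 -m handwheel '[[0.04,0,0,0,0,0,0],[0.04,0,0,0,0,0,0],[0.04,0,0,0,0,0,0],[0.04,0,0,0,0,0,0]]' 10
```

```text
time: 26.15
position: [0.6925, -0.0769, 0.0129]
tool_rot: [2.164, 2.277, 0.0]
ft_force: [-1.1, -0.4, 0.8]
grip_width: 0.862
grip_force: 0.0
time: 26.65
position: [0.6928, -0.0763, 0.0132]
tool_rot: [2.163, 2.277, 0.001]
ft_force: [-1.0, 0.2, 2.3]
grip_width: 0.606
grip_force: 10.0
```

```bash
python3 -m handwheel '[[0.04,0,0,-0.03,0,0,0],[0.04,0,0,-0.05,0,0,0],[0.04,0,0,-0.05,0,0,0],[0.04,0,0,-0.05,0,0,0],[0.04,0,0,-0.04,0,0,0]]';python3 -m handwheel '[[0.04,-0.0349,-0.0302,0,0,0,0],[0.04,-0.0349,-0.0302,0,0,0,0],[0.04,-0.0349,-0.0302,0,0,0,0],[0.04,-0.0349,-0.0302,0,0,0,0],[0.04,-0.0349,-0.0302,0,0,0,0],[0.04,-0.0349,-0.0302,0,0,0,0],[0.04,-0.0349,-0.0302,0,0,0,0],[0.04,0,0,0,0,0,0],[0.04,0,0,0,0,0,0]]'
```

```text
time: 27.28
position: [0.6925, -0.0762, 0.235]
tool_rot: [2.162, 2.277, 0.001]
ft_force: [-0.2, 0.1, -0.4]
grip_width: 0.607
grip_force: 10.0
time: 28.4
position: [0.4942, -0.3304, 0.2326]
tool_rot: [-2.163, -2.278, -0.001]
ft_force: [-0.3, 1.1, -1.2]
grip_width: 0.608
grip_force: 10.0
```

Now down from 0.2326 to about 0.018.

```bash
python3 -m handwheel '[[0.04,-0.001,0,0.04,0,0,0],[0.04,0,0,0.04,0,0,0],[0.04,0,0,0.04,0,0,0],[0.04,0,0,0.03,0,0,0],[0.04,0,0,0.03,0,0,0],[0.04,0,0,0.015,0,0,0],[0.04,0,0,0.01,0,0,0],[0.04,0,0,0.004,0,0,0],[0.04,0,0,0.003,0,0,0],[0.04,0,0,0,0,0,0]]'
```

```text
time: 29.65
position: [0.4941, -0.3325, 0.021]
tool_rot: [2.163, 2.277, -0.0]
ft_force: [-0.7, 0.1, -0.3]
grip_width: 0.604
grip_force: 10.0
```

```bash
python3 -m handwheel '[[0.04,0,0,0.002,0,0,0],[0.04,0,0,0.001,0,0,0],[0.04,0,0,0,0,0,0]]'; python3 -m handwheel '[[0.07,0,0,0,0,0,0],[0.07,0,0,0,0,0,0],[0.07,0,0,0,0,0,0],[0.07,0,0,-0.03,0,0,0],[0.07,0,0,-0.05,0,0,0],[0.07,0,0,-0.05,0,0,0],[0.07,0,0,-0.05,0,0,0],[0.07,0.05,0,-0.04,0,0,0],[0.07,0.05,0,0,0,0,0],[0.07,0.05,0,0,0,0,0],[0.07,0,0,0,0,0,0]]'; python3 - <<'E'
from h import *
for n in("top","side"):
    im,d,W=cloud(n); cv2.imwrite(f"pics/{n}5.png",im); np.savez(f"{n}5.npz",im=im,d=d,W=W)
E
```

```text
time: 30.02
position: [0.494, -0.3325, 0.0181]
tool_rot: [2.163, 2.277, -0.0]
ft_force: [-1.1, -0.2, 4.6]
grip_width: 0.606
grip_force: 10.0
time: 31.4
position: [0.4868, -0.1787, 0.2372]
tool_rot: [2.154, 2.285, -0.0]
ft_force: [0.2, -0.2, 0.9]
grip_width: 0.804
grip_force: 0.0
```

View pics/top5.png

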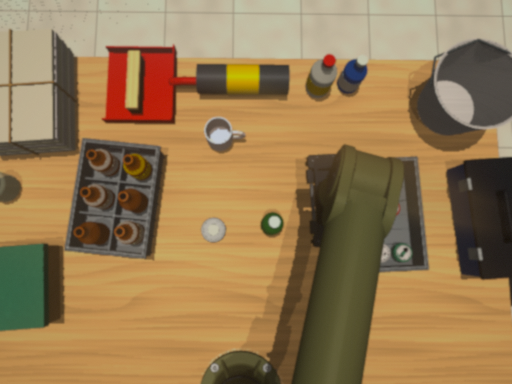

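View pics/side5.png

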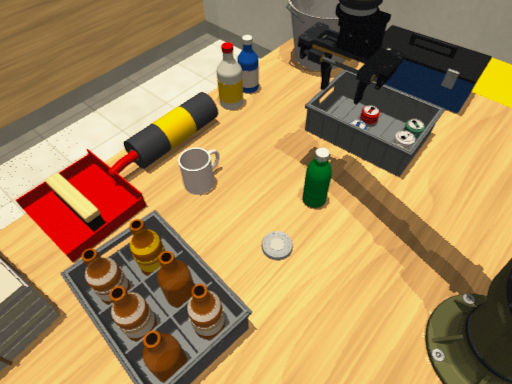

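In the side view the red can is flat (370,115) and the blue can is half hidden behind the near wall (358,126). The arm covers the can crate in the top view, so I'll move aside and check numerically.

```bash
python3 -m handwheel '[[0.07,0.05,0.01,0,0,0,0],[0.07,0.05,0.01,0,0,0,0],[0.07,0.05,0.01,0,0,0,0],[0.07,0.05,0.01,0,0,0,0],[0.07,0,0,0,0,0,0],[0.07,0,0,0,0,0,0]]'; python3 - <<'E'
from h import *
im,d,W=cloud("top"); cv2.imwrite("pics/top6.png",cv2.resize(im[140:290,310:450],None,fx=3,fy=3))
def crate(c,a,X):
    a=np.radians(a);return (X[:,:2]-c)@np.array([[np.cos(a),-np.sin(a)],[np.sin(a),np.cos(a)]])
P=W.reshape(-1,3); q=crate([.4766,-.3723],2.97,P)
for n,x,y in[("red",20,-40),("blue",20,40)]:
    k=(np.hypot(q[:,0]-x/1e3,q[:,1]-y/1e3)<.035)&(P[:,2]>.03); Z=P[k]; A=np.c_[Z[:,:2],np.ones(k.sum())]; s=np.linalg.lstsq(A,Z[:,2],rcond=None)[0]
    print(n,k.sum(),q[k].mean(0),Z[:,2].min(),Z[:,2].max(),"slope",s[:2])
q=crate([.5155,.3418],-5.5,P)
for n,y in[("label",48.5),("plain",-48.5)]:
    k=(np.hypot(q[:,0],q[:,1]-y/1e3)<.03)&(P[:,2]>.145); print(n,k.sum(),q[k].mean(0),P[k,2].max())
for n,c,z0,z1 in[("mug",(.6985,.0636),.075,.1),("lid",(.434,.0813),.008,.02),("green",(.4484,-.0779),.145,.18)]:
    k=(np.hypot(*(P[:,:2]-c).T)<.05)&(P[:,2]>z0)&(P[:,2]<z1); print(n,k.sum(),P[k,:2].mean(0),c)
E
```

```text
time: 32.25
position: [0.5161, 0.0161, 0.2362]
tool_rot: [-2.166, -2.275, 0.001]
ft_force: [0.1, -0.2, 0.6]
grip_width: 0.805
grip_force: 0.0
red 273 [ 0.01786481 -0.03742414] 0.030059298774484145 0.05023487296657544 slope [ 0.02150565 -0.00522655]
blue 277 [0.01745262 0.04042121] 0.030874607678861212 0.04970864527625238 slope [ 0.00688731 -0.06146561]
label 111 [-0.00073268  0.04588238] 0.16663295082442714
plain 103 [-0.00180719 -0.04778135] 0.16413269661036095
mug 106 [0.72072411 0.06866098] (0.6985, 0.0636)
lid 105 [0.43158584 0.10409481] (0.434, 0.0813)
green 124 [ 0.44852531 -0.07776367] (0.4484, -0.0779)
```

View pics/top6.png

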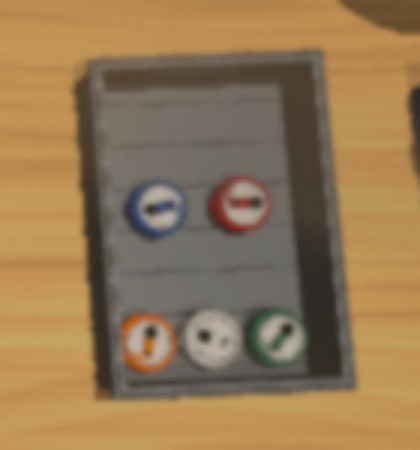

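Both cans lie flat on the crate floor (blue at crop 155,208; red at 240,203), clear of the others. The mug and lid are partly covered by the arm in this frame, but the previous top view shows them in place at (219,132) and (213,229).

```bash
sed -i 's/top0/top5/' m.py; python3 m.py | grep -E "mug|lid|green"; python3 -c "
from bench import ctrl
print(ctrl.close_job())"
```

```text
the job is handed in; nothing more can be done
NoneTraceback (most recent call last):
  File "m.py", line 11, in <module>
    c,rr=circ(P); print(n,len(P),"z",P[:,2].max().round(3),"mean",P[:,:2].mean(0).round(4),"rect",round(x,4),round(y,4),np.round(e,3),"circ",c.round(4),rr.round(4))
                                     ~~~~~~~~~~^^
    return umr_maximum(a, axis, None, out, keepdims, initial, where)
ValueError: zero-size array to reduction operation maximum which has no identity
```

I handed the job in at about 32 s: both brown bottles stand in the bottle crate's middle cells and both cans lie flat on the can crate's floor; the green bottle measured unmoved, the mug and lid were checked only by eye because my last measurement of them failed, and no verdict came back.

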